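# Set the dust extractor's hose size and start it

## Task

Get the dust extractor ready for sanding: with the fingertips, push the standing tab of its hose-size selector round until it has clicked in at the second-largest of the four printed rings, then press the start button beside it fully in and let it come up again. Only push and press: do not pinch the tab between the fingers, do not start the extractor on another setting, and leave the suction knob and everything lying about where they are.

Things in the scene. Friction and masses are not known exactly. Their poses are not given: they have to be found in the camera images.
- extractor: box-shaped dust extractor, 300 (its x) x 400 (its y) x 240 mm tall, fixed on the bench; origin under its centre, z up, front (hose inlet, socket flap) to its -x. Its flat light-grey top deck, 240 mm above the bench, carries the controls; a black carrying handle (bar along y, top 273 mm above the bench) runs along the deck's rear edge, 122 mm along its +x
- selector (a joint): angle of the hose-size selector, rad: 0 when the pointer looks along the extractor's +x (away from its front), growing clockwise seen from above. Clicks at -1.05, -0.35, 0.35, 1.05, one at each ring from smallest to largest; end stops at +-1.2. A spring draws it to the nearer click: pushing the tab on takes about 3 N 36 mm from the axis, then past halfway it jumps ahead by itself
- selector_axis (a point): point on the selector's axis at deck height, 35 mm along -x and 70 mm along +y of the extractor's centre. The selector is a black disc, 72 mm across, its top 11 mm above the deck, with an upright finger tab standing across it
- tab_tip (a point): top of the finger tab at its pointer end: 50 mm out from the axis, 35 mm above the deck. The black tab is 10 mm thick and runs from 25 mm behind the axis to 54 mm in front of it, 18 mm beyond the disc's rim, where its rounded end is the pointer
- tab_left (a point): point on the tab's flat left side (left when looking from the axis along the pointer), 30 mm out from the axis and 22 mm above the deck; pushed on this side, the selector turns clockwise
- tab_right (a point): the same on the tab's right side; pushed here, the selector turns counter-clockwise
- mark1 (a point): centre of the smallest printed ring (10 mm), flat on the deck 78 mm from the selector's axis
- mark2 (a point): centre of the second-smallest ring (16 mm), likewise
- mark3 (a point): centre of the second-largest ring (22 mm), likewise: the one to set
- mark4 (a point): centre of the largest ring (30 mm), likewise
- start_button (a joint): travel of the start button, m: 0 up, 0.006 fully in; sprung, about 1.5 N to begin and 5 N fully in
- start_button_top (a point): centre of the button's round flat grey top (28 mm across, in a black collar 44 mm across and 12 mm high); up, it stands 22 mm above the deck; press straight down
- suction_mark (a point): end of the white line on top of the suction knob, a plain round black knob (38 mm across, 21 mm high) on the deck, 85 mm to the right of the start button (towards the extractor's -y); it turns easily and is to be left alone
- sanding_block: cork sanding block, 64 x 100 x 26 mm, on the bench to the right of the extractor; origin at the centre of its underside
- hose_cuff: black plastic hose cuff (tube 45 mm outside, 55 mm tall) standing on the deck near its rear left corner; origin at the centre of its underside
- sander: hand-held round orbital sander, pad 125 mm across, 142 mm tall, standing on the bench to the right of the extractor; origin under its centre
- paint_tin: paint tin, 104 mm across, 120 mm tall, on the bench left of the extractor; origin under its centre
- disc_stack: stack of sanding discs, 125 mm across, 22 mm high, lying on the extractor's deck, right half, rear; origin under its centre
- filling_knife: filling knife, about 200 mm long, lying on the bench to the left of the extractor, handle towards the robot; origin under its middle

How it is judged:
By the outcome, as a careful person would: the job done as asked, in the order asked, and still so for the second after the job is handed in, with the robot touching nothing.
It also fails if it takes over 48 s, if anything falls off the work surface, if the arm or the gripper's body presses on something with over 40 N, if the wrist force passes 120 N, or if a joint passes its speed limit or range.

## Robot

A 6-joint arm with a two-finger parallel gripper is mounted at the origin on the work surface. World frame = base frame: x ahead of the robot, y to its left, z up, the work surface at z = 0. Lengths are in m, angles in rad, forces in N, time in s.
With the tool pointing down it reaches from about 0.35 to 0.85 m from the base axis. Payload 8.1 kg.
Tool frame: the origin (TCP) lies midway between the tips of the shut fingers; the grasp point (between the pads) lies 19 mm behind it (r.grasp_offset is the distance from the TCP to the grasp point, in m); z points along the fingers, y is the direction in which the jaws open and shut (so a half turn about z gives the same grasp; the last joint's range is limited). The gripper opens to 85 mm and grips with 20 to 120 N. Pads are 22 mm wide; open, the fingers measure 114 mm over their backs; the gripper's body (76 mm by 85 mm) begins 54 mm behind the grasp point. The pads swing forward as they close: fully open they stand 13 mm farther back than shut.
Start: joints at [-1.369, 0.13, 1.488, -0, 1.523, -0.085], TCP at [0.17, -0.575, 0.231] pointing down, gripper open.
Joint ranges: [-2.96, 2.96], [-0.89, 2.26], [0.02, 2.5], [-1.34, 4.48], [0, 2.73], [-2.66, 2.66]. Speed limits (rad/s): [2.39, 2.39, 2.79, 3.14, 3.14, 3.14].

## Interface

Orientations are given as a unit quaternion [w, x, y, z].
In Python, from workcell import r gives the robot as it stands. Calls block until the motion is done:
- r.goto(position, orientation): joint-space move of the TCP to a pose.
- r.move_l(position, rotation=None, speed=0.15, threshold=None): straight line of the TCP; rotation=None keeps the orientation; speed is the mean speed in m/s. With threshold (N) it stops when the force on the tool has changed by that much, and returns True; else False.
- r.goto_joints(angles): joint-space move.
- r.release() and r.close(grasp_force=None): open the fingers fully, or close them until they stop; grasp_force is the grip in N (None keeps the last).
- r.sleep(seconds).
- r.ik(position, orientation): joint angles nearest the present ones, or None.
- r.state(): the state.
- r.get_image(name): name is "side" or "top" or "wrist"; returns a dict with "img" (480x640x3 uint8, red, green, blue), "K" (3x3 intrinsics, pixels), "origin" and "orientation" of the camera in the world. Camera axes: x right, y down, z forward; pixel columns grow to the right and rows downward; lengths in m; the calibration is good to about 2 mm. A picture is of the moment at which its call begins. There is no depth.
A pose or a line that the arm cannot do raises r.PlanningError and nothing moves.
- r.hand_in(): hands the job in, once; it reports no verdict.
The state is a dict: "time": time; "joints": joint angles; "joint_velocities": joint speeds; "effort": joint torques, N m; "ee_pos": TCP position; "orientation": TCP orientation; "wrist_force": force on the tool from outside, world axes, zero at the start; "moment": the same for the moment, N m; "grip_width": finger opening in m.
Only numpy, scipy, OpenCV 4.12 (cv2) and the standard library are available. Lean on these libraries where they do the work, as an engineer would, in place of code of your own. Each camera call takes 0.05 s, during which the arm holds its last target.

## Working session

There is one attempt and no reset: what is moved stays moved. The work goes in short steps, each a Python script; the robot and the scene stay as the last script left them, time stands still between calls to the robot, and variables do not carry over. Pictures are saved under pics/ and viewed, and the job is handed in when it is done.

```bash
ls; mkdir -p pics; python3 - <<'E'
from workcell import r
import cv2
for n in ("side","top","wrist"):
    d=r.get_image(n); cv2.imwrite(f"pics/{n}0.png",d["img"][:,:,::-1]); print(n,d["K"],d["origin"],d["orientation"])
s=r.state(); print(s["time"],s["ee_pos"],s["orientation"],s["wrist_force"],r.grasp_offset)
E
```

```text
pics
side [[446.45741447   0.         319.49361339]
 [  0.         446.45741447 242.89658402]
 [  0.           0.           1.        ]] [0.25304345 0.72292262 0.7864576 ] [ 0.07132907 -0.14830511  0.88587902 -0.43374662]
top [[505.86493144   0.         327.44085549]
 [  0.         505.86493144 245.09638236]
 [  0.           0.           1.        ]] [0.34430457 0.01197098 1.40331713] [ 0.04507605 -0.69841677  0.71238582 -0.05185177]
wrist [[372.27275865   0.         320.44579041]
 [  0.         372.27275865 234.81366326]
 [  0.           0.           1.        ]] [ 0.24899895 -0.55122424  0.37230557] [ 0.13004133  0.79034002 -0.59064635 -0.0979224 ]
0.15 [ 0.16963281 -0.57507657  0.23048402] [-7.22906341e-04  9.89740409e-01  1.42875463e-01 -5.23286269e-05] [-0.27973513  0.12050509 -0.04705097] 0.0187
```

View pics/top0.png

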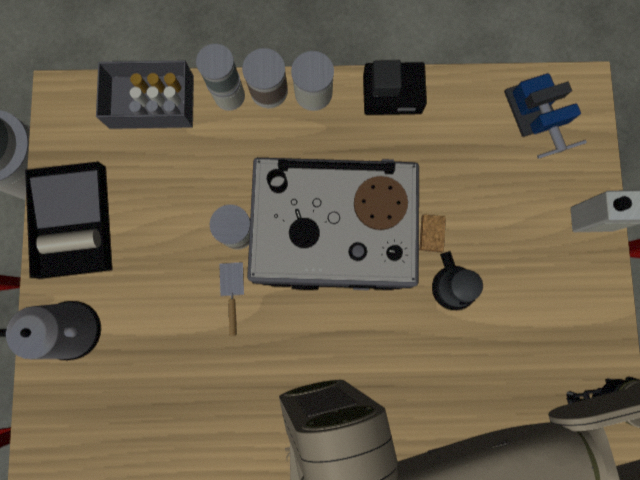

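View pics/side0.png

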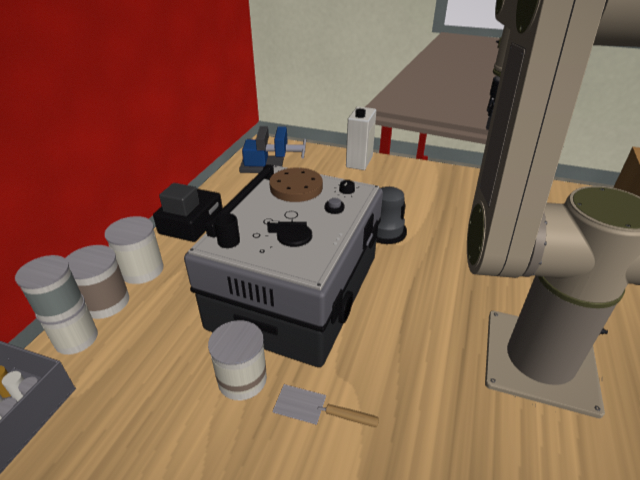

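View pics/wrist0.png

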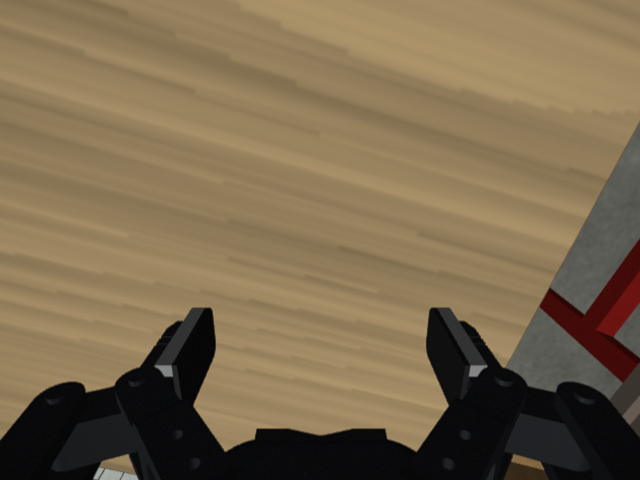

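The top view shows the four rings at about (277,216), (294,202), (317,202) and (334,217). The selector disc is at (304,232) with its pointer near ring 2, and the button is at (358,251). I'll zoom in and measure.

```bash
cat > h.py <<'E'
import numpy as np, cv2
from scipy.spatial.transform import Rotation as R
def q2r(q): return R.from_quat([q[1],q[2],q[3],q[0]])
def ray(d,px):
    v=np.linalg.inv(d["K"])@np.array([px[0],px[1],1.]); return np.array(d["origin"]),q2r(d["orientation"]).apply(v)
def onz(d,px,z):
    o,v=ray(d,px); return o+v*(z-o[2])/v[2]
def proj(d,p):
    c=q2r(d["orientation"]).inv().apply(np.array(p)-d["origin"]); u=d["K"]@c; return u[:2]/u[2]
def tri(obs):
    A=np.zeros((3,3));b=np.zeros(3)
    for d,px in obs:
        o,v=ray(d,px);v=v/np.linalg.norm(v);P=np.eye(3)-np.outer(v,v);A+=P;b+=P@o
    x=np.linalg.solve(A,b)
    return x,[np.linalg.norm(proj(d,x)-px) for d,px in obs]
E
python3 - <<'E'
import cv2,pickle
from workcell import r
from h import *
D={n:r.get_image(n) for n in("top","side")}
pickle.dump(D,open("d0.pkl","wb"))
t=D["top"]["img"][150:295,240:430,::-1]; cv2.imwrite("pics/tz.png",cv2.resize(t,None,fx=4,fy=4,interpolation=cv2.INTER_CUBIC))
t=D["side"]["img"][160:290,190:390,::-1]; cv2.imwrite("pics/sz.png",cv2.resize(t,None,fx=4,fy=4,interpolation=cv2.INTER_CUBIC))
d=D["top"]
for n,p in dict(ax=(304,232),m1=(277,216),m2=(294,202),m3=(317,202),m4=(334,217),btn=(358,251)).items(): print(n,onz(d,p,.24))
E
```

```text
ax [0.53662348 0.05311324 0.24      ]
m1 [0.57572265 0.11568012 0.24      ]
m2 [0.60842547 0.07557901 0.24      ]
m3 [0.60742597 0.02159343 0.24      ]
m4 [ 0.57084336 -0.01754167  0.24      ]
btn [ 0.48960801 -0.07142002  0.24      ]
```

View pics/tz.png

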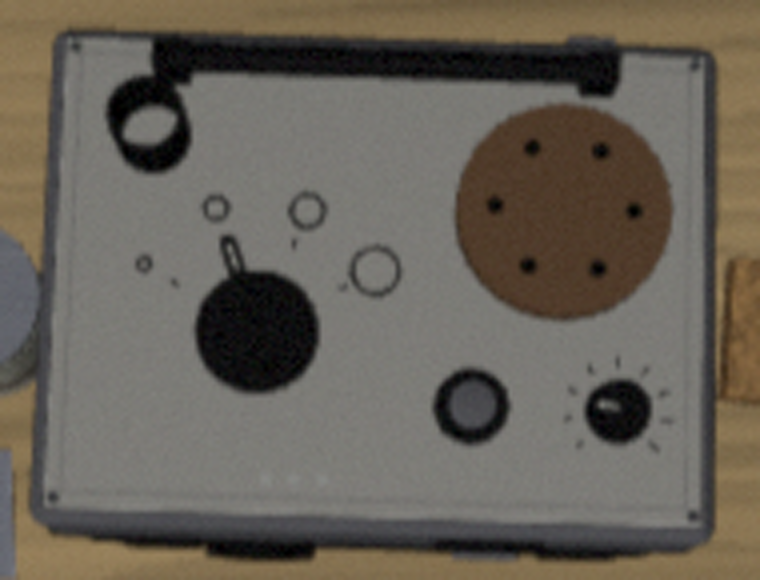

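View pics/sz.png

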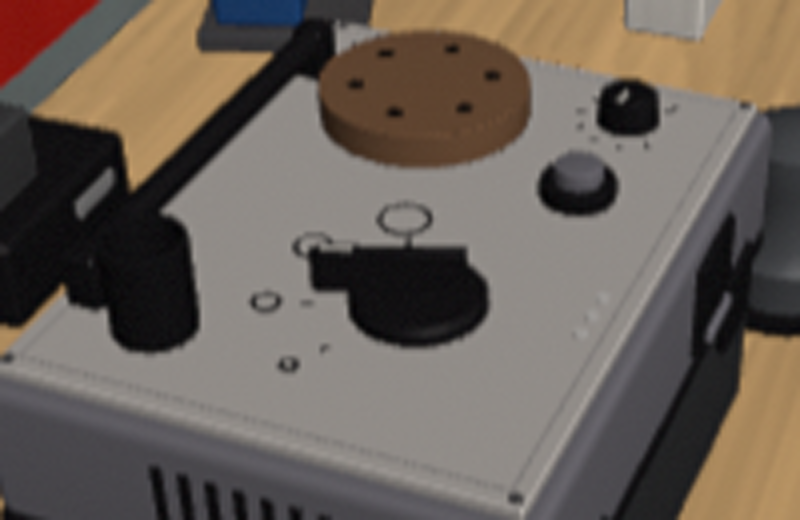

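The pointer is at ring 2, so one clockwise click is needed: push the left side towards −y. Next I'll refine ring and button centres with contours and triangulate them.

```bash
cat > meas.py <<'E'
import pickle
from h import *
D=pickle.load(open("d0.pkl","rb"))
off={"top":(240,150),"side":(190,160)}
seeds={"top":dict(m1=(144,264),m2=(216,208),m3=(308,210),m4=(375,270),b=(472,403)),
"side":dict(m1=(288,364),m2=(266,301),m4=(405,219),b=(579,172))}
half=dict(m1=4,m2=5,m3=6.5,m4=8.5,b=7)
obs={}
for n,S in seeds.items():
    img=D[n]["img"]; S2={}
    for k,(u,v) in S.items():
        c=np.array([(u+.5)/4-.5+off[n][0],(v+.5)/4-.5+off[n][1]])
        h=half[k]; x0,y0=np.round(c-h).astype(int);x1,y1=np.round(c+h).astype(int)+1
        p=img[y0:y1,x0:x1].astype(float).mean(2)
        if k=="b":
            w=cv2.GaussianBlur(p,(3,3),0); m=((w>60)).astype(np.uint8)
            _,lab,st,cen=cv2.connectedComponentsWithStats(m)
            l=lab[int(round(c[1]))-y0,int(round(c[0]))-x0]
            q=cen[l]; info=st[l]
        else:
            w=np.clip(np.percentile(p,85)-12-p,0,None); ys,xs=np.mgrid[:p.shape[0],:p.shape[1]]
            pts=np.argwhere(w>0)[:,::-1].astype(np.float32); e=cv2.fitEllipse(pts) if len(pts)>5 else None
            q=(np.array([w.ravel()@xs.ravel(),w.ravel()@ys.ravel()])/w.sum()); info=e[0] if e else None
        S2[k]=q+[x0,y0]; print(n,k,c,S2[k],info)
    obs[n]=S2
for k in seeds["side"]: print(k,*tri([(D["top"],obs["top"][k]),(D["side"],obs["side"][k])]))
d=D["top"]; P={k:onz(d,obs["top"][k],.24)[:2] for k in("m1","m2","m3","m4")}
# circle r=78
from scipy.optimize import least_squares
Q=np.array(list(P.values()))
# model: pose of extractor (x,y,yaw)
a=np.array([-1.05,-.35,.35,1.05]); loc=np.c_[-.035+.078*np.cos(a),.07-.078*np.sin(a)]
# rigid fit (Kabsch)
lc=loc-loc.mean(0);qc=Q-Q.mean(0)
th=np.arctan2((lc[:,0]*qc[:,1]-lc[:,1]*qc[:,0]).sum(),(lc*qc).sum())
M=np.array([[np.cos(th),-np.sin(th)],[np.sin(th),np.cos(th)]]); t=Q.mean(0)-M@loc.mean(0)
print("yaw",th,"origin",t,"res mm",1e3*(Q-(loc@M.T+t)).round(5))
print("axis",M@[-.035,.07]+t,"btn z=.262",onz(d,obs["top"]["b"],.262))
E
python3 meas.py
```

```text
top m1 [275.625 215.625] [275.61703431 215.43995098] (3.6581356525421143, 3.4225850105285645)
top m2 [293.625 201.625] [293.68407225 201.45714286] (4.549449443817139, 4.480860710144043)
top m3 [316.625 202.125] [316.32520325 202.51540436] (6.375878810882568, 6.412535190582275)
top m4 [333.375 217.125] [332.98758516 217.734595  ] (8.074479103088379, 8.438749313354492)
top b [357.625 250.375] [357.5        250.79069767] [ 2  3 10 11 86]
side m1 [261.625 250.625] [261.74041411 250.84317485] (3.6086552143096924, 3.914613723754883)
side m2 [256.125 234.875] [255.97626194 235.22319236] (4.977438926696777, 5.104425430297852)
side m4 [290.875 214.375] [290.56301011 219.95765104] (8.650348663330078, 11.206086158752441)
side b [334.375 202.625] [334.42465753 200.60958904] [  0   0  15  12 146]
m1 [0.57738012 0.11896938 0.24085913] [np.float64(0.19300750304575498), np.float64(0.23263614978972738)]
m2 [0.60996349 0.07639607 0.24069314] [np.float64(0.1674770848306892), np.float64(0.19396620834262054)]
m4 [ 0.57184486 -0.01539974  0.22680144] [np.float64(0.06649674553068588), np.float64(0.07203551211055025)]
b [ 0.48815768 -0.06853297  0.26214987] [np.float64(0.3642321999112728), np.float64(0.38013596088500806)]
yaw -0.06042941350429747 origin [ 0.56532423 -0.01778343] res mm [[-0.33 -0.49]
 [ 0.37 -0.17]
 [ 0.08  0.12]
 [-0.13  0.54]]
axis [0.5346156  0.05420254] btn z=.262 [ 0.4873619 -0.0687187  0.262    ]
```

```bash
cat >> h.py <<'E'
YAW=-0.0604; AX=np.array([.5346,.0542]); BTN=np.array([.4877,-.0687])
def Q(psi): return [0,np.cos(psi/2),np.sin(psi/2),0]
def pose(sel,rad,off,z):
    "finger centre on left of the tab at selector angle sel"
    f=YAW-sel; e=np.array([np.cos(f),np.sin(f)]); n=np.array([-e[1],e[0]])
    return [*(AX+rad*e+off*n),z],Q(f)
E
python3 - <<'E'
from workcell import r
from h import *
import pickle
D=pickle.load(open("d0.pkl","rb"))
p=onz(D["top"],(240+228/4-.4,150+238/4-.4),.2755); v=p[:2]-AX; print("tip",p,"r",np.hypot(*v),"sel",YAW-np.arctan2(v[1],v[0]))
r.close(20)
s=r.state(); print(s["grip_width"],s["time"])
r.move_l([*s["ee_pos"][:2],.42],speed=.3)
P,q=pose(-.35,.036,.038,.36); print(P,r.ik(P,q))
r.goto(P,q); s=r.state(); print(s["time"],s["ee_pos"],s["wrist_force"],s["joints"])
d=r.get_image("wrist"); pickle.dump(d,open("w1.pkl","wb")); cv2.imwrite("pics/w1.png",d["img"][:,:,::-1])
for n in("top","side"): cv2.imwrite(f"pics/{n}1.png",r.get_image(n)["img"][:,:,::-1])
ctr=[*AX,.251]; print("disc centre proj",proj(d,ctr))
E
```

```text
tip [0.58377915 0.06792163 0.2755    ] r 0.05105753188259746 sel -0.33249341644225977
1.2927822841417556e-05 1.0167
[np.float64(0.5582492760924768), np.float64(0.10089809139891909), 0.36] [ 8.84338484e-02  2.55792071e-02  1.36656623e+00 -4.44089210e-16
  1.74944721e+00  1.36963018e+00]
4.55 [0.55844909 0.10007644 0.36003608] [-0.55630804 -0.7097719   0.65190437] [ 8.70921846e-02  2.56633468e-02  1.36641573e+00 -2.17124799e-04
  1.74943177e+00  1.36939123e+00]
disc centre proj [371.19578314 277.73284737]
```

View pics/w1.png

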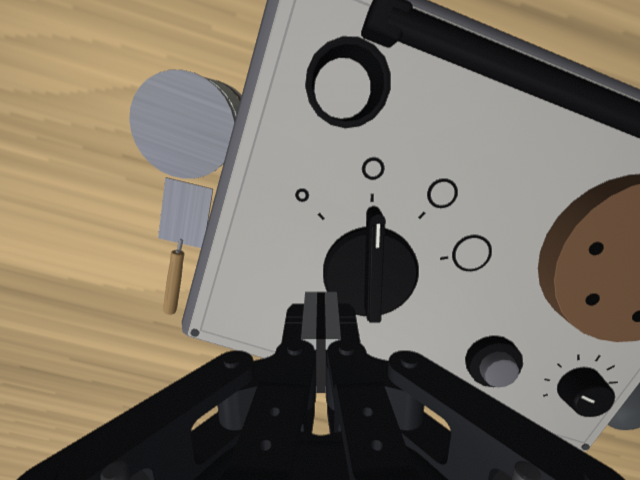

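View pics/side1.png

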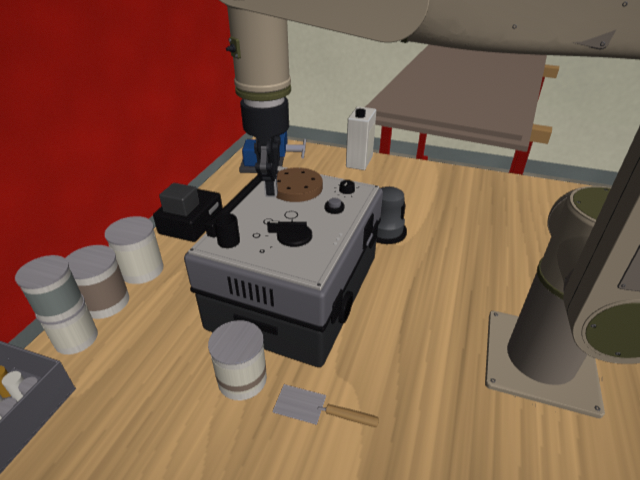

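The wrist view shows the tab at ring 2, with its tip at (374,213) and the disc at (371,271). The shut fingers are above and to its left. The projected disc centre is about 6 px off, so I'll check the rings in this view before going down.

```bash
python3 - <<'E'
from h import *
import pickle
d=pickle.load(open("w1.pkl","rb"));D=pickle.load(open("d0.pkl","rb"))["top"]
T=dict(m1=(275.617,215.44),m2=(293.68,201.46),m3=(316.33,202.52),m4=(332.99,217.73),b=(357.5,250.79))
W=dict(m1=(302,195),m2=(373,168),m3=(442,193),m4=(472,253),b=(500,369))
for k in W: print(k,"wrist on plane",onz(d,W[k],.24 if k!="b" else .262),"tri",*tri([(D,T[k]),(d,W[k])]))
E
```

```text
m1 wrist on plane [0.57766702 0.12001495 0.24      ] tri [0.57736915 0.11952863 0.23817838] [np.float64(0.20219314792629853), np.float64(0.654332761589006)]
m2 wrist on plane [0.61038686 0.07752069 0.24      ] tri [0.61024368 0.07672911 0.23697858] [np.float64(0.12931754995316588), np.float64(0.43707919241117366)]
m3 wrist on plane [0.60759673 0.02429836 0.24      ] tri [0.60709324 0.02311898 0.23661473] [np.float64(0.06710024388180356), np.float64(0.22988481005661576)]
m4 wrist on plane [ 0.57119661 -0.01522707  0.24      ] tri [ 0.57014171 -0.01570246  0.23801885] [np.float64(0.33620267678923116), np.float64(1.0921443791345287)]
b wrist on plane [ 0.4938964  -0.06399809  0.262     ] tri [ 0.48878594 -0.06971076  0.25408899] [np.float64(0.2641413374937407), np.float64(0.7933009560792871)]
```

Rings agree to about 1 mm across views. Going down and pushing.

```bash
python3 - <<'E'
from workcell import r
from h import *
P,q=pose(-.35,.038,.038,.258)
r.move_l([P[0],P[1],.29],q,speed=.15)
print("touch down?",r.move_l(P,q,speed=.06,threshold=5))
s=r.state(); print(s["time"],s["ee_pos"],s["wrist_force"]); f0=np.array(s["wrist_force"])
P,q=pose(-.35,.038,.010,.258)
c=r.move_l(P,q,speed=.03,threshold=1.5)
s=r.state(); print("contact",c,s["time"],s["ee_pos"],np.array(s["wrist_force"])-f0)
n=pose(-.35,0,1,0)[0][:2]-AX
print("offset at contact",(np.array(s["ee_pos"][:2])-AX)@n)
d=r.get_image("wrist"); cv2.imwrite("pics/w2.png",d["img"][:,:,::-1])
E
```

```text
touch down? False
6.0 [0.56013667 0.10144665 0.25794348] [ 0.44187852  0.42418845 -0.52377402]
contact True 6.6667 [0.56571718 0.08195819 0.25743247] [0.47298583 0.29221099 0.37578427]
offset at contact 0.017716194455228776
```

View pics/w2.png

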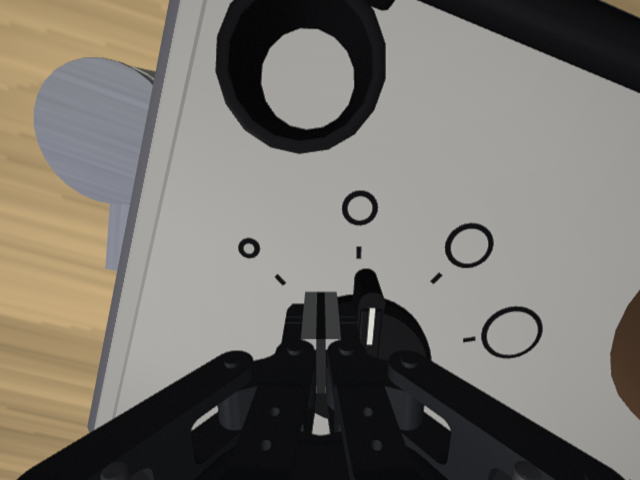

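The finger is beside the tab at an offset of about 17.7 mm. Next I'll push along an arc in small steps and watch the force.

```bash
python3 - <<'E'
from workcell import r
from h import *
for sel in np.arange(-.25,.16,.1):
    P,q=pose(sel,.038,.0177,.258)
    r.move_l(P,q,speed=.02)
    s=r.state(); print(round(sel,2),round(s["time"],2),np.round(s["wrist_force"],2))
d=r.get_image("wrist"); cv2.imwrite("pics/w3.png",d["img"][:,:,::-1])
d=r.get_image("side"); cv2.imwrite("pics/s3.png",cv2.resize(d["img"][160:290,190:390,::-1],None,fx=4,fy=4))
E
```

```text
-0.25 7.13 [-1.09  1.74 -1.05]
-0.15 7.49 [ 0.39  1.81 -0.71]
-0.05 7.85 [-0.36  0.56  0.27]
0.05 8.21 [ 0.14 -0.34 -0.36]
0.15 8.57 [ 0.3  -0.51 -0.01]
```

View pics/w3.png

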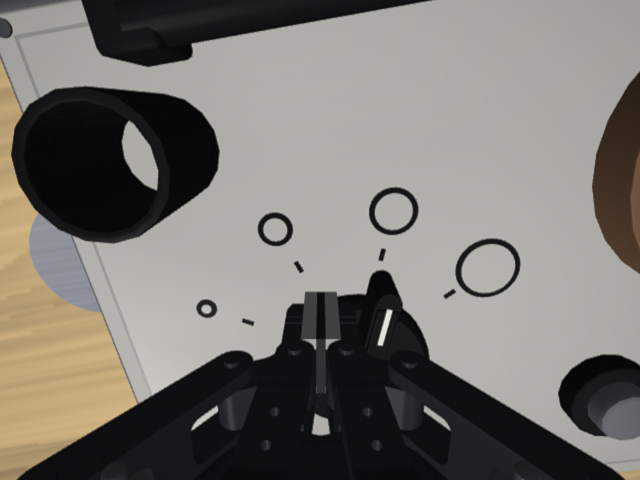

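View pics/s3.png

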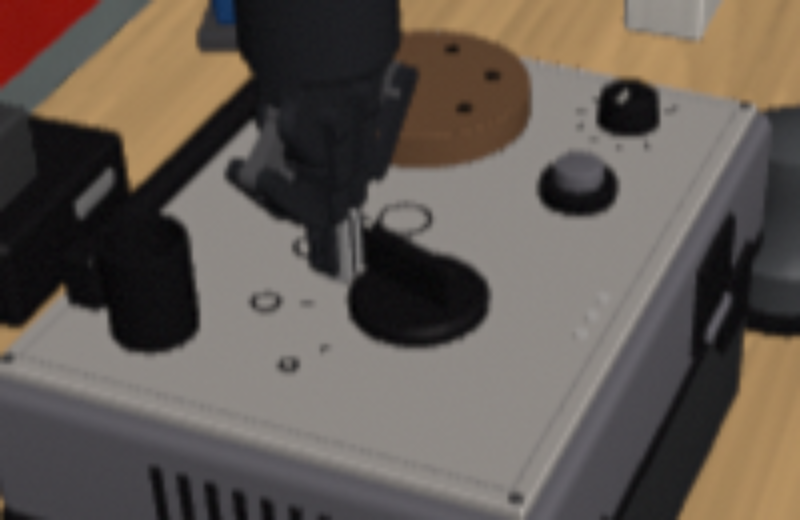

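It clicked to ring 3: the tip at (381,275) lines up with the tick at (382,255) and the ring at (394,210). The force has gone, too. I'll back off, lift, and re-measure before pressing the button.

```bash
python3 - <<'E'
from workcell import r
from h import *
import pickle
P,q=pose(.15,.038,.030,.258); r.move_l(P,q,speed=.08)
P[2]=.36; r.move_l(P,q,speed=.15)
r.goto([BTN[0],BTN[1],.36],Q(YAW))
s=r.state(); print(s["time"],s["ee_pos"],s["wrist_force"])
E={n:r.get_image(n) for n in("wrist","top","side")}; pickle.dump(E,open("d4.pkl","wb"))
d=E["wrist"]; cv2.imwrite("pics/w4.png",d["img"][:,:,::-1]); print(proj(d,[*BTN,.262]),proj(d,[*AX,.251]))
f=YAW-.35
print("tip proj",proj(d,[*(AX+.05*np.array([np.cos(f),np.sin(f)])),.275]))
cv2.imwrite("pics/s4.png",cv2.resize(E["side"]["img"][160:290,190:390,::-1],None,fx=4,fy=4))
E
```

```text
10.5167 [ 0.48762601 -0.06851531  0.35929396] [ 0.61764265  0.19457298 -0.06417618]
[321.46571736 236.68264927] [135.18228293 176.25636521]
tip proj [132.11595226 101.61701263]
```

View pics/w4.png

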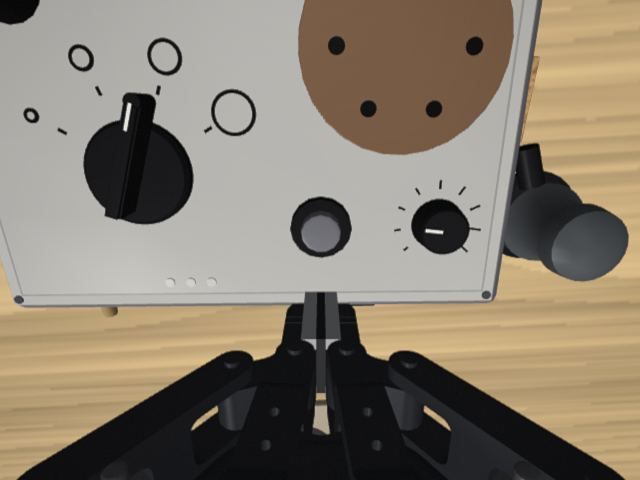

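View pics/s4.png

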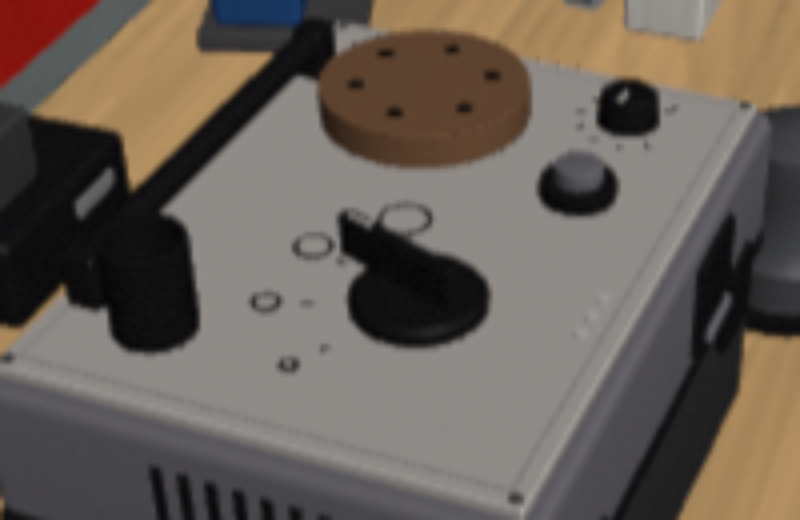

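The selector reads at ring 3: the tab points past the tick at (158,90) to the ring at (165,57). The button is at (321,233), predicted (321,237), so about 1–2 mm off. Pressing straight down.

```bash
python3 - <<'E'
from workcell import r
from h import *
import pickle
b=BTN+[.0012,0]; q=Q(YAW)
r.move_l([*b,.272],q,speed=.12); r.sleep(.2)
s=r.state(); f0=np.array(s["wrist_force"]); print(s["time"],s["ee_pos"],f0)
c=r.move_l([*b,.2525],q,speed=.015,threshold=10)
s=r.state(); print("hit",c,s["time"],s["ee_pos"],np.array(s["wrist_force"])-f0)
r.sleep(.3)
s=r.state(); print(s["ee_pos"],np.array(s["wrist_force"])-f0)
d=r.get_image("side"); cv2.imwrite("pics/s5.png",cv2.resize(d["img"][160:290,190:390,::-1],None,fx=4,fy=4))
E
```

```text
11.75 [ 0.4893767  -0.06880863  0.27301514] [-0.590895    0.13972844  0.01772509]
hit True 12.7667 [ 0.48891201 -0.06869615  0.25613174] [-0.32710806  0.31147716  4.50367732]
[ 0.48886537 -0.06867109  0.25604293] [-0.81860379 -0.16364191  5.23795727]
```

View pics/s5.png

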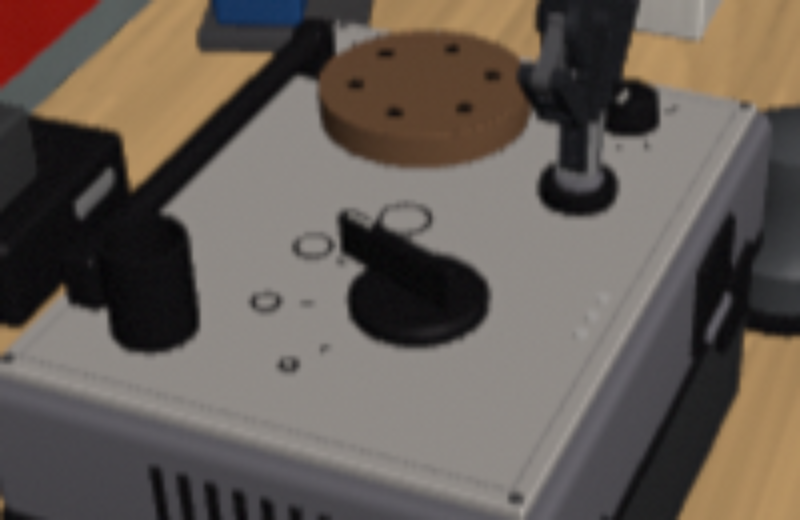

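The settled force is 5.2 N at z = 0.2560, so the button is about fully in. I'll push slightly harder within the same press to confirm the hard stop, then release.

```bash
python3 - <<'E'
from workcell import r
from h import *
import pickle
b=BTN+[.0012,0]; q=Q(YAW)
for z in (.2555,.2548,.254):
    r.move_l([*b,z],q,speed=.01); r.sleep(.2)
    s=r.state(); print(z,s["ee_pos"][2],np.round(s["wrist_force"],2))
    if s["wrist_force"][2]>12: break
r.move_l([*b,.30],q,speed=.05); r.move_l([*b,.40],q,speed=.15)
r.goto([.40,-.25,.42],Q(YAW-.3)); r.sleep(.3)
s=r.state(); print(s["time"],s["ee_pos"],s["wrist_force"])
for n,(a,b_,c,d_) in dict(top=(150,295,240,430),side=(160,290,190,390)).items():
    d=r.get_image(n); pickle.dump(d,open(n+"6.pkl","wb")); cv2.imwrite(f"pics/{n}6.png",cv2.resize(d["img"][a:b_,c:d_,::-1],None,fx=4,fy=4,interpolation=cv2.INTER_CUBIC))
E
```

```text
0.2555 0.2560463248085791 [-3.14  1.37  6.01]
0.2548 0.2559744460166136 [-4.01  1.37  9.15]
0.254 0.2558940052690469 [-6.73  0.9  13.49]
17.475 [ 0.40057333 -0.24909125  0.4198473 ] [ 0.04448309  0.71411323 -0.70939103]
```

View pics/top6.png

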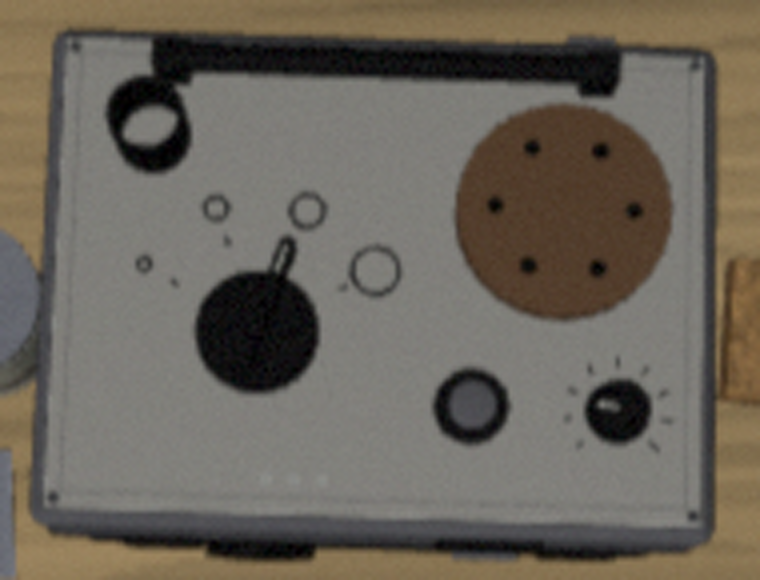

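View pics/side6.png

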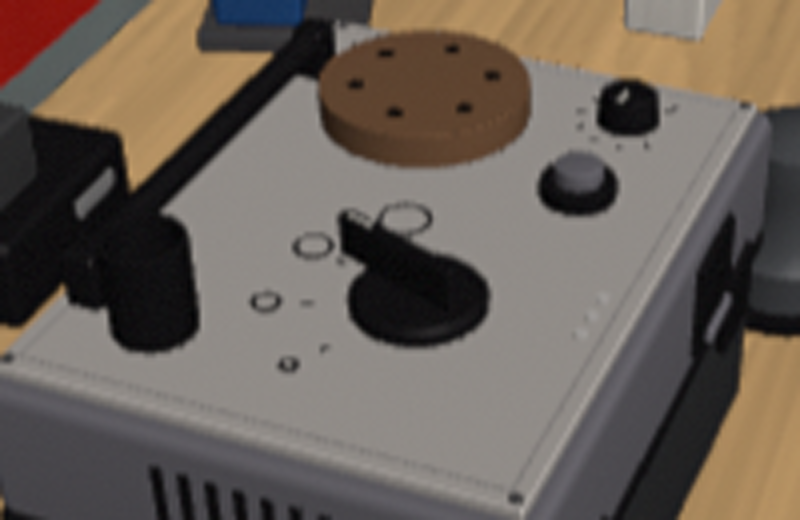

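The hard stop was reached: force rose to 13 N at an unchanged z of 0.2559. In the pictures the button is up again, the pointer (290,240) is on ring 3, and the knob line and loose things are unchanged. One numeric check, then hand in.

```bash
python3 - <<'E'
from workcell import r
from h import *
import pickle
d=pickle.load(open("top6.pkl","rb")); a=pickle.load(open("d0.pkl","rb"))["top"]["img"].astype(int)
p=onz(d,(240+290/4-.4,150+238/4-.4),.2755); v=p[:2]-AX; print("sel",YAW-np.arctan2(v[1],v[0]))
df=np.abs(a-d["img"]).max(2)[50:340,195:490]; ys,xs=np.where(cv2.medianBlur((df>45).astype(np.uint8),3)>0); print("changed px",len(xs),(xs.min()+195,xs.max()+195,ys.min()+50,ys.max()+50) if len(xs) else "")
r.hand_in(); print(r.state()["time"])
E
```

```text
sel 0.3563333150198375
changed px 1979 (np.int64(295), np.int64(489), np.int64(209), np.int64(339))
the job is handed in; nothing more can be done
the job is handed in; nothing more can be done
```

The hose-size selector is clicked in at the second-largest ring, and the start button has been pressed fully in once and released. I then handed the job in. No verdict is reported.

- **Selector:** I pushed the left side of the tab with the shut fingertips, and it jumped ahead from ring 2 to ring 3. My last measurement from the top camera was about 0.356 rad, against a click at 0.35.
- **Start button:** I pressed it straight down onto its hard stop. The force rose to about 13 N with no further travel at z ≈ 0.256, which is 6 mm in. Then I let it come up, and the last pictures show it up again.
- **Everything else:** In the last pictures the suction knob's line, the hose cuff and the sanding discs look unmoved. The arm was clear, at about 17.5 s on the robot's clock.

**Checks that were off:**
- My first wrist-camera reading of the button disagreed by several mm because I misread the pixel. A second view agreed within about 2 mm.
- The side-view fit of ring 4 was spoiled by the selector nearby, so I didn't use it.
- The before/after comparison of top pictures gave nothing useful, because the changed area included the arm as well as the tab. My claim that nothing else moved therefore rests on looking at the pictures. The close-ups don't show the bench items fully.

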